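Angle a profile rail past a post into its bay

TASK

Put the slotted aluminium rail away in its bay by pushing it along the bench with the fingertips: it must stay flat on the bench and not be picked up. The post in the mouth blocks the straight way, so angle the rail, slip its right-hand end in behind the post, then swing the other end in, and leave the whole rail flat against the back fence. Do not disturb the beaker, the amber bottle or the petri dish.

Things in the scene. Friction and masses are not known exactly. Their poses are not given: they have to be found in the camera images.
- rail: loose straight slotted aluminium profile, black end caps: 30 mm wide (own x), 240 mm long (own y), 30 mm high, 0.2 to 0.4 kg, lying on the bench. Origin: centre of its underside. At the start own x points away from the robot, own y to its left (within 0.4 rad)
- rail_left (a point): centre of the rail's end face at the robot's left (own y = +120 mm), half-way up (15 mm)
- rail_right (a point): centre of the rail's end face at the robot's right (own y = -120 mm), half-way up (15 mm); this end goes behind the post
- bay: fixed aluminium fences, 8 mm thick, 25 mm high, on three sides of a bare patch of bench, open to the robot. Origin: middle of the back fence's inner face, at bench level; x away from the robot, square to the back fence; y left along it. Inside: back fence at x = 0, side fences at y = +/-147.5 mm, reaching to x = -60 mm. 3 mm screw flanges outside only
- post: fixed round steel post, black cap, 20 mm across, 55 mm high, in the right part of the bay's mouth: axis 64 mm in front of the back fence (54 mm clear between them), 65 to 80 mm from the right side fence, so the opening from post to left side fence is shorter than the rail. Origin: foot of its axis; axes as the bay's
- beaker: small clear glass beaker, 51 mm across, 64 mm high, on the bench right of the rail; bystander. Origin: centre of its underside
- amber_bottle: small amber bottle with a white cap, 40 mm across, 75 mm high, left of the bay; bystander. Origin: centre of its underside
- petri_dish: clear petri dish, 58 mm across, 15 mm high, behind the bay; bystander. Origin: centre of its underside

How it is judged:
On the way:
1. the rail's right-hand end is in behind the post (y of rail_right in the frame of post below 0 m and x of rail_right in the frame of post above 0.015 m), for 0.1 s.
At the end, for the whole second after the job is handed in: the rail lies at rest, flat on the bench between the two side fences, behind the post, with both ends within 9 mm of the back fence (x of rail_left in the frame of bay between -0.024 and -0.006 m and x of rail_right in the frame of bay between -0.024 and -0.006 m and y of rail_left in the frame of bay below 0.15 m and y of rail_right in the frame of bay above -0.15 m and height (world z) of rail below 0.006 m and angle between rail's own z axis and vertical below 0.05 rad and linear speed of rail below 0.01 m/s); the robot touches nothing.
It fails at once if the rail is lifted off the bench (10 mm) or tipped (0.15 rad) (height (world z) of rail above 0.01 m or angle between rail's own z axis and vertical above 0.15 rad).
It fails at once if a bystander (beaker, amber bottle, petri dish) is moved by more than 20 mm (distance of any of beaker, amber_bottle, petri_dish from where it was at the start of the episode above 0.02 m).
It also fails if it takes over 72 s, if anything falls off the work surface, if the arm or the gripper's body presses on something with over 40 N, if the wrist force passes 120 N, or if a joint passes its speed limit or range.

ROBOT

A 6-joint arm with a two-finger parallel gripper is mounted at the origin on a cart in front of the work surface, level with it; the furniture and walls round the work are solid. World frame = base frame: x ahead of the robot, y to its left, z up, the work surface at z = 0. Lengths are in m, angles in rad, forces in N, time in s.
With the tool pointing down it reaches from about 0.3 to 0.85 m from the base axis. Payload 5.4 kg.
Tool frame: the origin (TCP) lies at the very end of the fingers, on their centre line; the grasp point (between the pads) lies 19 mm behind it (arm.tcp_to_grasp is the distance from the TCP to the grasp point, in m); z points along the fingers, y is the direction in which the jaws open and shut (so a half turn about z gives the same grasp; the last joint's range is limited). The gripper opens to 85 mm and grips with 20 to 120 N. Pads are 22 mm wide; open, the fingers measure 114 mm over their backs; the gripper's body (76 mm by 85 mm) begins 54 mm behind the grasp point. The pads swing forward as they close: fully open they stand 13 mm farther back than shut.
Start: joints at [0.895, 0.158, 1.597, -0, 1.386, -0.21], TCP at [0.258, 0.514, 0.231] pointing down, gripper open.
Joint ranges: [-2.91, 2.91], [-0.94, 2.29], [0.18, 2.7], [-1.29, 4.43], [0.17, 2.64], [-3, 3]. Speed limits (rad/s): [2.57, 2.57, 3.14, 3.14, 3.14, 3.14].

INTERFACE

Orientations are given as a unit quaternion [x, y, z, w].
In Python, from workcell import arm gives the robot as it stands.
- The arm moves only by the tool step_arm, never from a script. Its argument "targets" is one flat list of numbers, 5 for each row, row after row: the shift along the tool's x, y, z in m, then the turn about the tool's z in degrees, then the opening, from 0 (shut) to 1 (fully open). In form: [tx, ty, tz, twist, fingers, tx, ty, tz, twist, fingers, ...]. A call has 1 to 10 rows; each row shifts and turns the pose as measured when the row begins, along the tool's axes as they then stand; what a row does not reach is not made up. A row lasts 1/8 s, in which the tool goes at most 62.5 mm and 10.7 degrees, less where a joint would pass 70% of its speed; a pose out of reach is approached as far as the arm can. A call with a gripper value outside its range is refused whole. The fingers move at their own pace and stop on an object; "grip_force" is the grip in N (left out, the last holds). Time passes only in rows, so rows that do not move let the fingers close. It gives the time, the measured TCP pose, the force and the opening at its end, in the units of the state.
- arm.read_state(): the state, without advancing time (a new reading comes with each control period).
- arm.get_image(name): name is "side" or "top" or "wrist"; returns a dict with "frame" (420x560x3 uint8, red, green, blue), "camera_matrix" (3x3 intrinsics, pixels), "world_to_cam" (4x4, takes a point from world to camera coordinates). Camera axes: x right, y down, z forward; pixel columns grow to the right and rows downward; lengths in m; the calibration is good to about 2 mm. The wrist camera is an equidistant fisheye: a pixel r from the principal point sees the ray r / f radians off the axis. A picture is of the moment at which its call begins. There is no depth.
- arm.sign_off(): hands the job in, once; it reports no verdict.
The state is a dict: "time_s": time; "qpos": joint angles; "joint_velocities": joint speeds; "joint_efforts": joint torques, N m; "ee_pos": TCP position; "tool_rot": TCP orientation; "contact_force": force on the tool from outside, world axes, zero at the start; "moment": the same for the moment, N m; "gripper_width": finger opening in m.
Only numpy, scipy, OpenCV 4.12 (cv2) and the standard library are available. Lean on these libraries where they do the work, as an engineer would, in place of code of your own. Each camera call takes 0.05 s, during which the arm holds its last target. There are 200 camera calls.

## Working session

There is one attempt and no reset: what is moved stays moved. The work goes in short steps, Python scripts to look and compute and a tool call to move; the robot and the scene stay as the last step left them, time stands still between calls to the robot, and variables do not carry over. Pictures are saved under pics/ and viewed, about 8 in all and at most 12, crops included, and the job is handed in when it is done.

Besides the shell and the picture viewer there is one more tool, called as name(argument=value, ...), one argument or row to a line, values as JSON. step_arm: Moves the arm, as the interface text tells. Its arguments: {"type":"object","properties":{"targets":{"type":"array","items":{"type":"number"}},"grip_force":{"type":"number"}},"required":["targets"]}

```bash
mkdir -p pics; cat > h.py <<'E'
import numpy as np, cv2
from workcell import arm
def snap(cam,name,crop=None,s=1):
    d=arm.get_image(cam); f=d["frame"][:,:,::-1].copy()
    cv2.imwrite(f"pics/{name}_raw.png",f)
    if crop: f=f[crop[1]:crop[3],crop[0]:crop[2]]
    f=cv2.resize(f,None,fx=s,fy=s,interpolation=cv2.INTER_CUBIC)
    cv2.imwrite(f"pics/{name}.png",f); return d
def pix2w(d,u,v,z):
    K=d["camera_matrix"];T=d["world_to_cam"];R=T[:3,:3];c=-R.T@T[:3,3]
    r=R.T@np.linalg.solve(K,[u,v,1]); return c+r*(z-c[2])/r[2]
def w2pix(d,p):
    K=d["camera_matrix"];T=d["world_to_cam"];q=K@(T[:3,:3]@np.array(p)+T[:3,3]);return q[:2]/q[2]
E
python3 - <<'E'
from h import *
d=snap("top","top0",None,1.4)
np.savez("topcal.npz",**{k:d[k] for k in("camera_matrix","world_to_cam")})
print(d["camera_matrix"],d["world_to_cam"])
s=arm.read_state();print(s)
E
```

```text
[[402.35981462   0.         272.49347463]
 [  0.         402.35981462 210.51896873]
 [  0.           0.           1.        ]] [[ 0.02706232 -0.99948048 -0.01750431  0.01861384]
 [-0.98988463 -0.02435467 -0.1397686   0.61359919]
 [ 0.13926968  0.02110971 -0.99002946  0.96938987]
 [ 0.          0.          0.          1.        ]]
{'time_s': 0.05, 'qpos': array([ 8.94876209e-01,  1.59066749e-01,  1.59824991e+00, -2.71373450e-05,
        1.38617514e+00, -2.10077623e-01]), 'joint_velocities': array([ 2.50872958e-04,  4.36842788e-04, -3.14407602e-05,  7.48666909e-04,
        2.68634010e-04, -2.12562895e-04]), 'joint_efforts': array([-5.20107078e-04, -3.97329140e+01, -3.32667804e+01, -2.33693572e-04,
        4.12828027e-03,  1.53092579e-06]), 'ee_pos': array([0.25790553, 0.51324204, 0.23029809]), 'tool_rot': array([ 2.30818327e-01,  9.72996402e-01, -8.63630351e-04, -3.94988219e-04]), 'contact_force': array([ 0.11005406,  0.44930898, -0.69326644]), 'moment': array([0.01070759, 0.03386898, 0.0174234 ]), 'gripper_width': 0.08528245473296786}
```

View pics/top0.png

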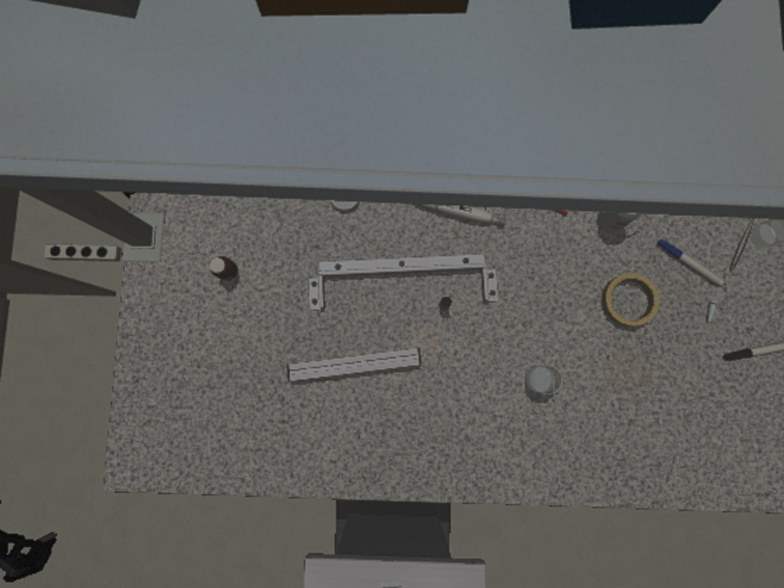

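The top view shows the rail at about (290–418, 348–382) in the 1.4x picture. The bay's fences run along y≈265 and the post is at (446,303). The beaker is at (541,380), the bottle at (222,268), and a shelf overhangs the back. I'll enlarge this area.

```bash
python3 - <<'E'
from h import *
f=cv2.imread("pics/top0_raw.png")[170:285,195:365]
cv2.imwrite("pics/c1.png",cv2.resize(cv2.convertScaleAbs(f,alpha=1.3),None,fx=4.7,fy=4.7,interpolation=cv2.INTER_CUBIC))
snap("side","side0",None,1.4)
E
```

```text
(no output)
```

View pics/c1.png

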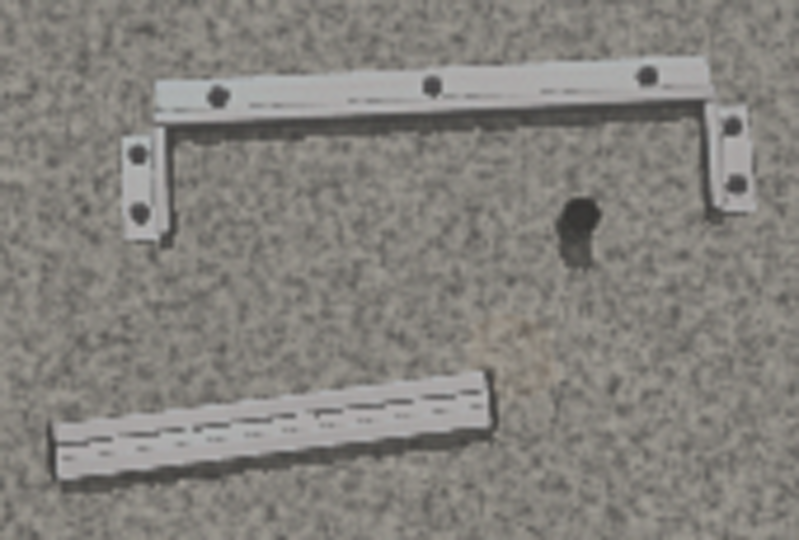

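View pics/side0.png

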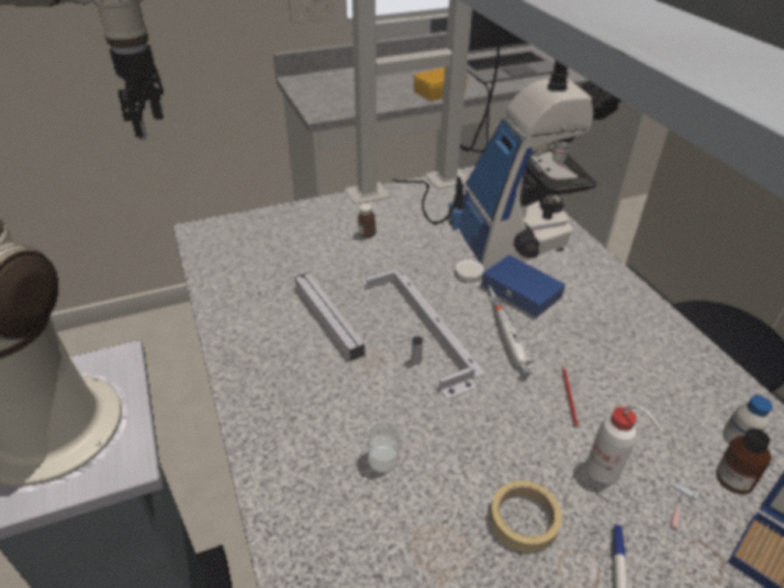

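```bash
cat > m.py <<'E'
from h import *
d=np.load("topcal.npz")
T=d["world_to_cam"];print("cam",-T[:3,:3].T@T[:3,3])
P=lambda u,v,z:pix2w(d,195+(u+.5)/4.7-.5,170+(v+.5)/4.7-.5,z)[:2]
bl,br=P(165,124,.025),P(707,101,.025)
print("bay corners",bl,br,np.linalg.norm(bl-br))
print("side ends",P(168,235,.025),P(713,210,.025))
post=P(580,214,.055);print("post",post)
o=(bl+br)/2;y=(bl-br)/np.linalg.norm(bl-br);x=np.array([y[1],-y[0]])
print("bay o",o,"yaw",np.arctan2(x[1],x[0]),"post in bay",(post-o)@x,(post-o)@y)
tl,tr,brr,bll=[P(*p,.03) for p in((53,427),(487,372),(492,428),(58,480))]
for n,p in zip(("TL","TR","BR","BL"),(tl,tr,brr,bll)):print(n,p,"bay",(p-o)@x,(p-o)@y)
print(np.linalg.norm(tl-tr),np.linalg.norm(tl-bll))
for n,u,v,z in(("beaker",541,380,.06),("bottle",220,266,.075),("petri",345,205,.015)):print(n,pix2w(d,u/1.4,v/1.4,z)[:2])
E
python3 m.py
```

```text
cam [0.47188206 0.01308463 1.04581226]
bay corners [0.65061952 0.14626028] [ 0.67050383 -0.15032126] 0.2972473645434394
side ends [0.58935045 0.14204978] [ 0.6104097  -0.15368421]
post [ 0.60247939 -0.0788919 ]
bay o [ 0.66056167 -0.00203049] yaw 0.06694481292916021 post in bay -0.06309381609782329 -0.07280384548735239
TL [0.48394768 0.19870613] bay -0.162790146472778 0.2121015345833959
TR [ 0.51934511 -0.03254567] bay -0.14294155170092232 -0.021000174988585887
BR [ 0.4896981  -0.03574414] bay -0.17273611298619299 -0.022208244722407202
BL [0.45602693 0.19462712] bay -0.19092121918148164 0.20989940992549377
0.23394523658283334 0.028217133177403216
beaker [ 0.46905231 -0.24458443]
bottle [0.65255807 0.31973902]
petri [0.78667305 0.10877816]
```

```bash
cat >> h.py <<'E'
O=np.array([.6605,-.002]);BY=.067
def b2w(p): c,s=np.cos(BY),np.sin(BY); return O+np.array([c*p[0]-s*p[1],s*p[0]+c*p[1]])
def w2b(p): c,s=np.cos(BY),np.sin(BY); q=np.asarray(p)[:2]-O; return np.array([c*q[0]+s*q[1],-s*q[0]+c*q[1]])
def tool():
    s=arm.read_state();q=s["tool_rot"]
    from scipy.spatial.transform import Rotation as Ro
    R=Ro.from_quat(q).as_matrix(); phi=np.arctan2(-R[0,1],R[1,1])
    return s,R,phi
def todo(pb,phib,z):
    "needed twist (deg), then shift in turned tool axes, to reach bay point pb, bay yaw phib, height z"
    s,R,phi=tool(); f=phib+BY; p=np.append(b2w(pb),z)-s["ee_pos"]
    tx=-(np.cos(f)*p[0]+np.sin(f)*p[1]); ty=-np.sin(f)*p[0]+np.cos(f)*p[1]
    print("t",s["time_s"],"now bay",w2b(s["ee_pos"]).round(4),"z",s["ee_pos"][2].round(4),"phib",round(phi-BY,3),"F",s["contact_force"].round(1))
    print("twist",round(np.degrees(phi-f),1),"tx,ty,tz",np.round([tx,ty,-p[2]],4),"tilt",R[:,2].round(3))
def railpt(c,th,x,y): return np.array(c)+[np.cos(th)*x-np.sin(th)*y,np.sin(th)*x+np.cos(th)*y]
E
python3 -c "
from h import *
todo(railpt((-.168,.095),.08,-.046,0),.08,.2)"
```

```text
t 0.1 now bay [-0.3672  0.5411] z 0.2304 phib -0.533 F [0.1 0.1 0.3]
twist -35.1 tx,ty,tz [-0.1169 -0.4606  0.0304] tilt [-0.001 -0.001 -1.   ]
```

step_arm(
  targets=[0,0,0,-8.8,1,0,0,0,-8.8,1,0,0,0,-8.8,1,0,0,0,-8.8,1,-0.013,-0.052,0,0,1,-0.013,-0.052,0,0,1,-0.013,-0.052,0,0,1,-0.013,-0.052,0,0,1,-0.013,-0.052,0,0,1,-0.013,-0.052,0,0,1],
)

```text
time_s: 1.35
ee_pos: [0.3876, 0.2113, 0.2262]
tool_rot: [-0.088, 0.996, -0.003, -0.004]
contact_force: [1.1, -0.9, 0.3]
gripper_width: 0.0854
```

```bash
python3 -c "
from h import *
todo(railpt((-.168,.095),.08,-.046,0),.08,.1)"
```

```text
t 1.35 now bay [-0.258   0.2311] z 0.2262 phib 0.11 F [ 1.1 -0.9  0.3]
twist 1.7 tx,ty,tz [-0.0328 -0.1429  0.1262] tilt [-0.006 -0.007 -1.   ]
```

step_arm(
  targets=[-0.011,-0.048,0,1.7,1,-0.011,-0.048,0,0,1,-0.011,-0.045,0,0,1,0,0,0.05,0,1,0,0,0.05,0,1,0,0,0.05,0,1,0,0,0.04,0,1,0,0,0.01,0,1],
)

```text
time_s: 2.35
ee_pos: [0.4437, 0.0665, 0.0216]
tool_rot: [-0.069, 0.998, -0.004, -0.002]
contact_force: [-0.8, 1.0, 1.3]
gripper_width: 0.0853
```

```bash
python3 -c "
from h import *
todo(railpt((-.168,.095),.08,-.046,0),.08,.003)
d=snap('side','s1',(150,140,350,290),4)"
```

```text
t 2.35 now bay [-0.2118  0.0829] z 0.0216 phib 0.071 F [-0.8  1.   1.3]
twist -0.5 tx,ty,tz [0.0014 0.0086 0.0186] tilt [-0.003 -0.008 -1.   ]
```

View pics/s1.png

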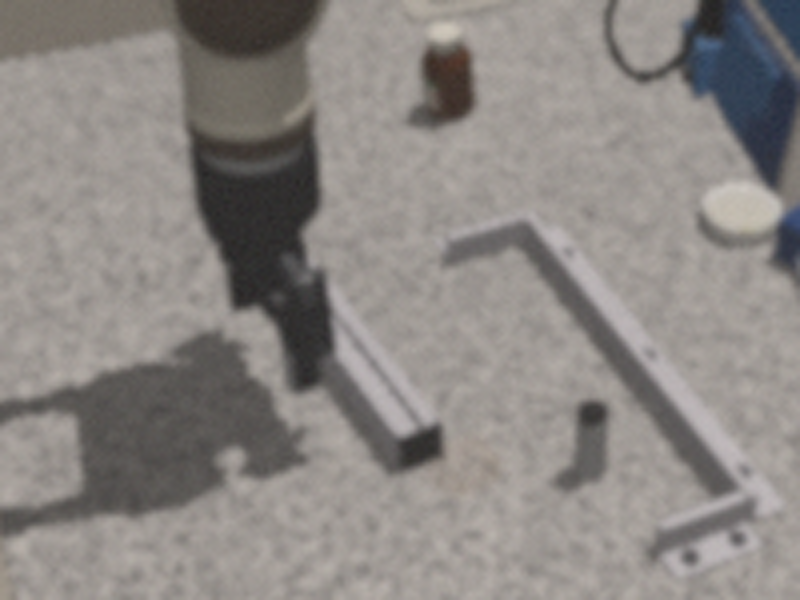

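The fork is behind the rail and clear of it, and the tips are still above the bench. I'll lower it and then push while turning.

step_arm(
  targets=[0,0.008,0.01,0,1,0,0,0.008,0,1,-0.008,0,0,0,1,-0.008,0,0,0,1,-0.006,0,0,0,1],
)

```text
time_s: 3.02
ee_pos: [0.47, 0.078, 0.0071]
tool_rot: [-0.069, 0.998, -0.004, 0.002]
contact_force: [-2.0, -0.1, 0.3]
gripper_width: 0.0853
```

```bash
python3 -c "
from h import *
todo(railpt((-.099,.095),.33,-.026,0),.33,.003)"
```

```text
t 3.025 now bay [-0.1847  0.0926] z 0.0071 phib 0.072 F [-2.  -0.1  0.3]
twist -14.8 tx,ty,tz [-0.0559 -0.0255  0.0041] tilt [ 0.006 -0.009 -1.   ]
```

step_arm(
  targets=[-0.006,0,0.001,-1.4,1,-0.006,0,0.001,-1.4,1,-0.006,0,0.001,-1.4,1,-0.006,0,0,-1.4,1,-0.006,0,0,-1.4,1,-0.006,0,0,-1.4,1,-0.006,0,0,-1.4,1,-0.006,0,0,-1.4,1],
)

```text
time_s: 4.03
ee_pos: [0.5196, 0.0891, 0.0042]
tool_rot: [-0.173, 0.985, -0.005, 0.001]
contact_force: [-1.4, -1.5, 2.6]
gripper_width: 0.0849
```

```bash
python3 -c "
from h import *
todo(railpt((-.099,.095),.33,-.026,0),.33,.003)"
```

```text
t 4.025 now bay [-0.1345  0.1004] z 0.0042 phib 0.281 F [-1.4 -1.5  2.6]
twist -2.8 tx,ty,tz [-0.0059 -0.0166  0.0012] tilt [ 0.004 -0.009 -1.   ]
```

step_arm(
  targets=[-0.004,0,0,-1.6,1,-0.004,0,0,-1.4,1,0.02,0,0,0,1,0.03,0,-0.02,0,0,0.02,0.03,-0.06,0,0,0,0.05,-0.05,0,0,0,0.055,0,0,0,0,0.055,0,0,0,0,0.05,0,0,0],
)

```text
time_s: 5.15
ee_pos: [0.3767, 0.2845, 0.1275]
tool_rot: [-0.2, 0.98, -0.003, 0.01]
contact_force: [1.1, -0.3, -0.6]
gripper_width: 0.0001
```

```bash
python3 -c "
from h import *
d=snap('top','t2',(195,170,365,285),4.7);s,R,p=tool();print(s['ee_pos'],p-BY,s['qpos'])"
```

```text
[0.37378623 0.28886765 0.12728245] 0.3395991918100351 [ 0.40561394 -0.0121121   1.99375113 -0.00705714  1.14261181 -1.5689628 ]
```

View pics/t2.png

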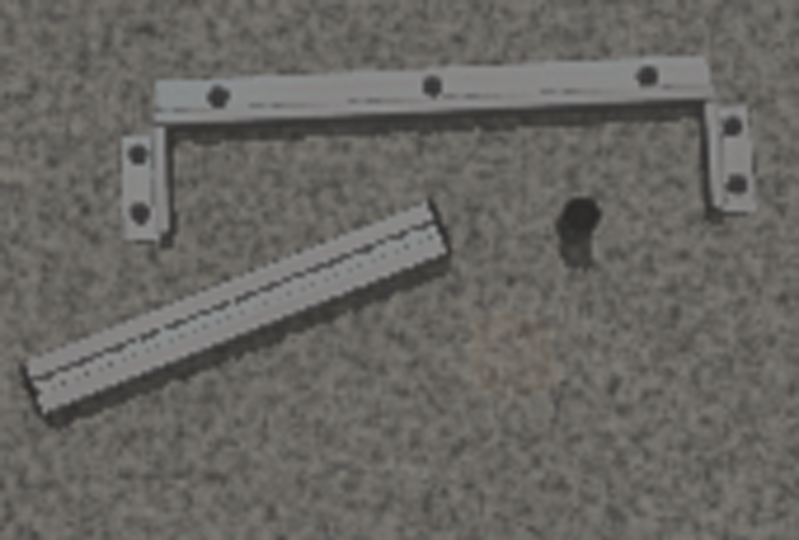

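The rail is now angled. Its corners in the crop are (25,367), (432,202), (448,250) and (43,414), and its right end is left of the post.

```bash
cat >> h.py <<'E'
def rail(c4):
    "crop pixels TL,TR,BR,BL of rail top -> centre, yaw in bay"
    d=np.load("topcal.npz")
    p=[w2b(pix2w(d,195+(u+.5)/4.7-.5,170+(v+.5)/4.7-.5,.03)) for u,v in c4]
    c=np.mean(p,0); v=(p[0]+p[3]-p[1]-p[2])/2; th=np.arctan2(-v[0],v[1])
    print("rail centre",c.round(4),"yaw",th.round(3),"len",np.linalg.norm(v).round(4)); 
    print("ends L",railpt(c,th,0,.12).round(4),"R",railpt(c,th,0,-.12).round(4))
    return c,th
E
python3 -c "
from h import *
c,th=rail([(25,367),(432,202),(448,250),(43,414)])
P=np.array([-.0636,-.073])
ox=np.array([np.cos(th),np.sin(th)]);print('post to near face',(c-P)@ox-.015-.01)
for L in(.1,.12,.14,.15):
  print(L,'FR corner',railpt(c,th,.015,-.12-L),'near R',railpt(c,th,-.015,-.12-L),'FL',railpt(c,th,.015,.12-L))
todo(railpt(c,th,0,.165),th-np.pi/2,.12)
todo(railpt(c,th,0,.165),th,.12)
"
```

```text
rail centre [-0.103   0.1112] yaw 0.345 len 0.2353
ends L [-0.1436  0.2242] R [-0.0624 -0.0017]
post to near face 0.0002225803438266668
0.1 FR corner [-0.01448935 -0.09070871] near R [-0.04272002 -0.10085904] FL [-0.09569201  0.13513665]
0.12 FR corner [-0.00772246 -0.10952916] near R [-0.03595313 -0.11967949] FL [-0.08892512  0.11631621]
0.14 FR corner [-0.00095557 -0.1283496 ] near R [-0.02918624 -0.13849993] FL [-0.08215823  0.09749576]
0.15 FR corner [ 0.00242787 -0.13775983] near R [-0.0258028  -0.14791016] FL [-0.07877479  0.08808554]
t 5.2 now bay [-0.2666  0.3094] z 0.1273 phib 0.34 F [-3.5  2.2  0.2]
twist 89.7 tx,ty,tz [-0.0768  0.0869  0.0073] tilt [ 0.018  0.001 -1.   ]
t 5.2 now bay [-0.2666  0.3094] z 0.1273 phib 0.34 F [-3.5  2.2  0.2]
twist -0.3 tx,ty,tz [-0.0869 -0.0768  0.0073] tilt [ 0.018  0.001 -1.   ]
```

step_arm(
  targets=[-0.045,-0.02,0,0,0,-0.042,-0.03,0,0,0,0,-0.025,0.03,0,0,0,0,0.04,0,0,0,0,0.03,0,0,0,0,0.012,0,0,0,0,0,0,0],
)

```text
time_s: 6.08
ee_pos: [0.4922, 0.2595, 0.0164]
tool_rot: [-0.208, 0.978, 0.0, 0.015]
contact_force: [-0.1, 0.3, 0.3]
gripper_width: -0.0001
```

```bash
python3 -c "
from h import *
todo(railpt((-.103,.1112),.345,0,.135),.345,.01)"
```

```text
t 6.075 now bay [-0.1504  0.2722] z 0.0164 phib 0.352 F [-0.1  0.3  0.3]
twist 0.4 tx,ty,tz [ 0.0098 -0.0325  0.0064] tilt [ 0.028  0.007 -1.   ]
```

step_arm(
  targets=[0.01,0,0.004,0.4,0,0,-0.01,0.001,0,0,0,-0.01,0,0,0,-0.0007,-0.01,0,0,0,-0.0007,-0.01,0,0,0,-0.0007,-0.01,0,0,0,-0.0007,-0.01,0,0,0],
)

```text
time_s: 6.95
ee_pos: [0.5135, 0.1988, 0.0151]
tool_rot: [-0.205, 0.979, 0.001, 0.018]
contact_force: [0.0, 0.8, -0.9]
gripper_width: -0.0
```

```bash
python3 -c "
from h import *
todo(railpt((-.103,.1112),.345,.007,.135-.105),.345,.01)"
```

```text
t 6.95 now bay [-0.1332  0.2102] z 0.0151 phib 0.346 F [ 0.   0.8 -0.9]
twist 0.0 tx,ty,tz [-0.002  -0.0734  0.0051] tilt [ 0.035  0.009 -0.999]
```

step_arm(
  targets=[-0.001,-0.01,0.002,0,0,-0.001,-0.01,0.002,0,0,-0.001,-0.01,0.001,0,0,-0.001,-0.01,0,0,0],
)

```text
time_s: 7.45
ee_pos: [0.5351, 0.1622, 0.0107]
tool_rot: [-0.205, 0.979, 0.001, 0.018]
contact_force: [-0.4, 3.0, 0.3]
gripper_width: -0.0001
```

```bash
python3 -c "
from h import *
d=snap('top','t3',(195,170,365,285),4.7)
todo(railpt((-.103,.1112),.345,.007,.135-.105),.345,.01)"
```

```text
t 7.5 now bay [-0.1133  0.1709] z 0.0109 phib 0.345 F [ 0.1 -0.9  0.7]
twist -0.0 tx,ty,tz [ 0.0035 -0.0297  0.0009] tilt [ 0.036  0.009 -0.999]
```

View pics/t3.png

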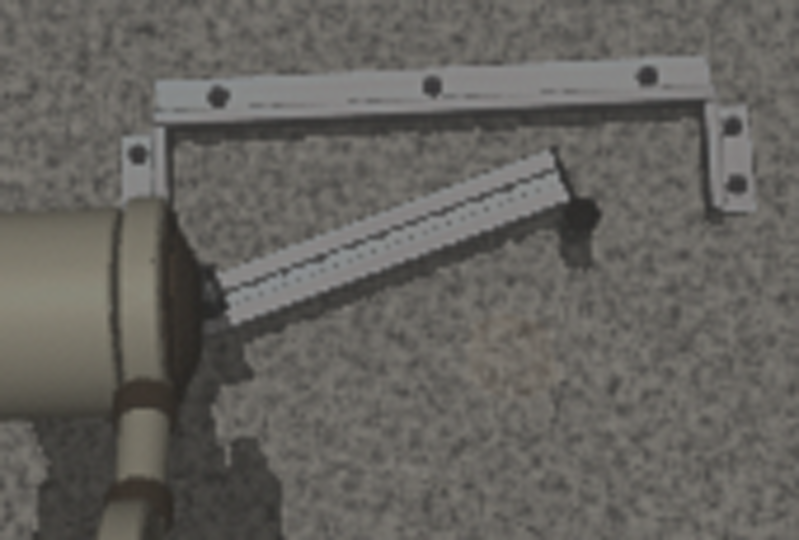

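The right end has reached the post: its far corner is at (554,150), its near corner at (574,200), and the post cap is at (580,214). The gripper hides the left end.

```bash
python3 -c "
from h import *
d=np.load('topcal.npz')
p=[w2b(pix2w(d,195+(u+.5)/4.7-.5,170+(v+.5)/4.7-.5,.03)) for u,v in((230,268),(554,150),(574,200),(240,322))]
print(np.round(p,4));P=np.array([-.0636,-.073])
for a,b in((p[0],p[1]),(p[3],p[2])):
  v=a-b;th=np.arctan2(-v[0],v[1]);ox=np.array([np.cos(th),np.sin(th)]);print(th,(b-P)@ox)
"
```

```text
[[-0.0813  0.1148]
 [-0.0243 -0.0632]
 [-0.0521 -0.0726]
 [-0.1107  0.1103]]
0.30987803174482226 0.04040436515119592
0.30992059190021415 0.01104806079267422
```

step_arm(
  targets=[0,-0.01,0,0,0,0,-0.01,0,0,0,0,-0.01,0,0,0,0,-0.01,0,0,0,0,-0.008,0,0,0],
)

```text
time_s: 8.12
ee_pos: [0.5559, 0.114, 0.0108]
tool_rot: [-0.205, 0.979, 0.001, 0.018]
contact_force: [-1.4, 1.7, 1.5]
gripper_width: -0.0004
```

```bash
python3 -c "
from h import *
todo((-.09,.13),.345,.01)"
```

```text
t 8.125 now bay [-0.0966  0.1227] z 0.0108 phib 0.345 F [-1.4  1.7  1.5]
twist 0.0 tx,ty,tz [-0.0086  0.0047  0.0008] tilt [ 0.035  0.009 -0.999]
```

step_arm(
  targets=[0,0.02,0,0,0,0.02,0.02,-0.02,0,0,0.05,0.03,-0.03,0,0,0.06,0.03,0,2,0,0.06,0.03,0,4,0,0.04,0,0,4,0,0.02,0,0,4,0],
)

```text
time_s: 9.0
ee_pos: [0.2747, 0.1451, 0.0485]
tool_rot: [-0.082, 0.996, 0.003, 0.02]
contact_force: [0.5, -0.3, 0.4]
gripper_width: 0.0002
```

```bash
python3 -c "
from h import *
d=snap('top','t4',(195,170,365,285),4.7)
todo((-.09,.13),.345,.01)"
```

```text
t 9.05 now bay [-0.3774  0.1726] z 0.0476 phib 0.096 F [-1.2 -0.9 -2. ]
twist -14.3 tx,ty,tz [-0.256  -0.1373  0.0376] tilt [ 0.035  0.008 -0.999]
```

View pics/t4.png

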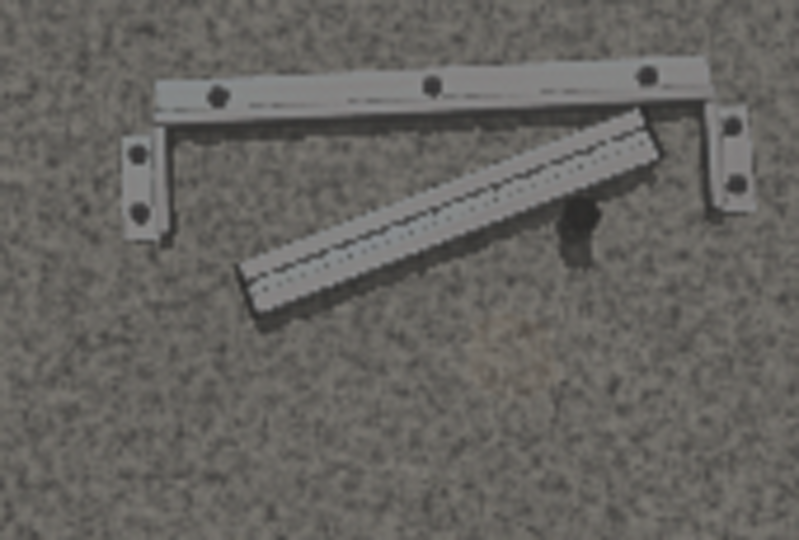

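The right end is well behind the post and close to the back fence, with corners at (238,264), (641,108), (661,157) and (258,315).

```bash
python3 -c "
from h import *
c,th=rail([(238,264),(641,108),(661,157),(258,315)])
print(railpt(c,th,.015,-.12),railpt(c,th,-.015,.12))
p=railpt(c,th,-.015-.035,.07);print(p)
todo(p,.15,.012)
"
```

```text
rail centre [-0.0551 -0.0054] yaw 0.332 len 0.2346
ends L [-0.0942  0.108 ] R [-0.016  -0.1189]
[-0.0018429  -0.11400173] [-0.10839121  0.10313292]
[-0.12519342  0.04445852]
t 9.05 now bay [-0.3774  0.1726] z 0.0476 phib 0.096 F [-1.2 -0.9 -2. ]
twist -3.1 tx,ty,tz [-0.2302 -0.1644  0.0356] tilt [ 0.035  0.008 -0.999]
```

step_arm(
  targets=[-0.03,-0.04,0,5.5,1,-0.045,-0.04,0,0,1,-0.045,-0.04,0,0,1,-0.045,-0.03,0,0,1,-0.045,0,0,0,1,-0.02,0,0.02,0,1,0,0,0.015,0,1,0,0,0.007,0,1],
)

```text
time_s: 10.05
ee_pos: [0.5285, 0.0141, 0.0119]
tool_rot: [-0.039, 0.999, 0.002, 0.022]
contact_force: [-0.1, 0.4, -0.1]
gripper_width: 0.0851
```

```bash
python3 -c "
from h import *
todo((-.08,.02),0,.004)"
```

```text
t 10.05 now bay [-0.1306  0.0249] z 0.0119 phib 0.01 F [-0.1  0.4 -0.1]
twist 0.6 tx,ty,tz [-0.0506 -0.0049  0.0079] tilt [ 0.044  0.007 -0.999]
```

step_arm(
  targets=[0,-0.004,0.006,0.6,1,-0.006,0,0.002,0,1,-0.008,0,0,0,1,-0.008,0,0,0,1,-0.008,0,0,0,1,-0.008,0,0,0,1,-0.008,0,0,0,1],
)

```text
time_s: 10.92
ee_pos: [0.5762, 0.0138, 0.0061]
tool_rot: [-0.034, 0.999, 0.003, 0.022]
contact_force: [-0.9, 0.1, 0.4]
gripper_width: 0.0854
```

```bash
python3 -c "
from h import *
todo((-.041,.02),0,.004)"
```

```text
t 10.925 now bay [-0.083   0.0214] z 0.0061 phib 0.0 F [-0.9  0.1  0.4]
twist 0.0 tx,ty,tz [-0.042  -0.0014  0.0021] tilt [ 0.043  0.007 -0.999]
```

step_arm(
  targets=[-0.008,0,0.001,0,1,-0.007,0,0,0,1,-0.007,0,0,0,1,-0.006,0,0,0,1],
)

```text
time_s: 11.42
ee_pos: [0.6061, 0.016, 0.006]
tool_rot: [-0.034, 0.999, 0.003, 0.021]
contact_force: [-1.0, -0.1, -0.5]
gripper_width: 0.0854
```

```bash
python3 -c "
from h import *
todo((-.041,.02),0,.004)
d=snap('side','s5',(190,150,360,290),4.5)"
```

```text
t 11.425 now bay [-0.0531  0.0216] z 0.006 phib 0.0 F [-1.  -0.1 -0.5]
twist 0.0 tx,ty,tz [-0.0121 -0.0016  0.002 ] tilt [ 0.043  0.007 -0.999]
```

View pics/s5.png

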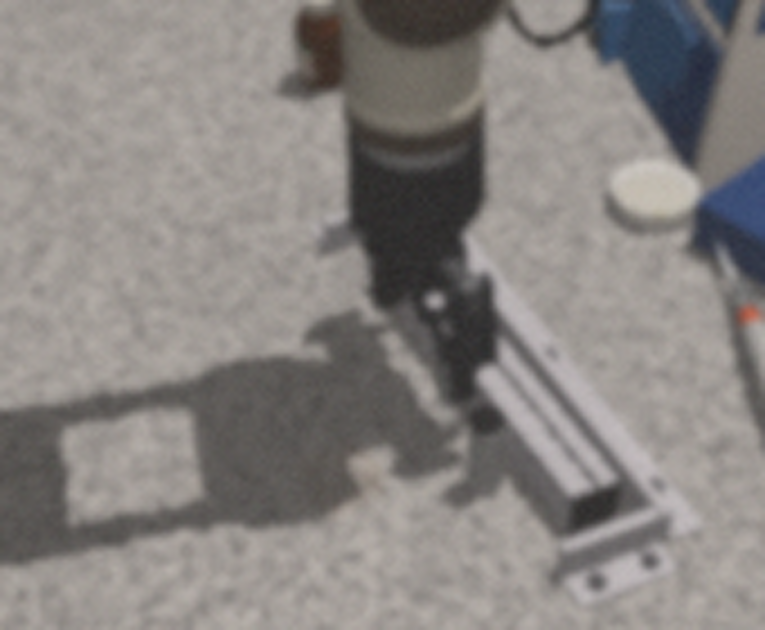

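The rail is in the bay behind the post, nearly parallel to the back fence, with its right end at about (595,505) and a gap still to close. I'll keep pushing.

step_arm(
  targets=[-0.006,0,0,0,1,-0.005,0,0,0,1,-0.004,0,0,0,1],
)

```text
time_s: 11.85
ee_pos: [0.6205, 0.0167, 0.0063]
tool_rot: [-0.034, 0.999, 0.003, 0.019]
contact_force: [-11.3, -2.5, 4.5]
gripper_width: 0.0855
```

```bash
python3 -c "
from h import *
todo((-.041,.02),0,.004)"
```

```text
t 11.85 now bay [-0.0387  0.0213] z 0.0063 phib 0.001 F [-11.3  -2.5   4.5]
twist 0.1 tx,ty,tz [ 0.0023 -0.0013  0.0023] tilt [ 0.038  0.006 -0.999]
```

Force rose to 11 N, so the rail is against the fence. I'll back away and check.

step_arm(
  targets=[-0.002,0,0,0,1,0.01,0,0,0,1,0.03,0,0,0,1,0.05,0,-0.03,0,1,0.06,0,-0.04,0,1,0.06,0,-0.03,0,1,0.05,0,0,0,1],
)

```text
time_s: 12.72
ee_pos: [0.3703, -0.0024, 0.0919]
tool_rot: [-0.035, 0.999, 0.001, 0.022]
contact_force: [-0.0, 0.4, 1.0]
gripper_width: 0.0853
```

```bash
python3 -c "
from h import *
d=snap('top','t6',(195,170,365,285),4.7)
todo((-.041,.02),0,.004)"
```

```text
t 12.775 now bay [-0.2979  0.0219] z 0.0876 phib 0.004 F [-3.6  2.1 -3.2]
twist 0.2 tx,ty,tz [-0.2569 -0.0019  0.0836] tilt [ 0.033  0.006 -0.999]
```

View pics/t6.png

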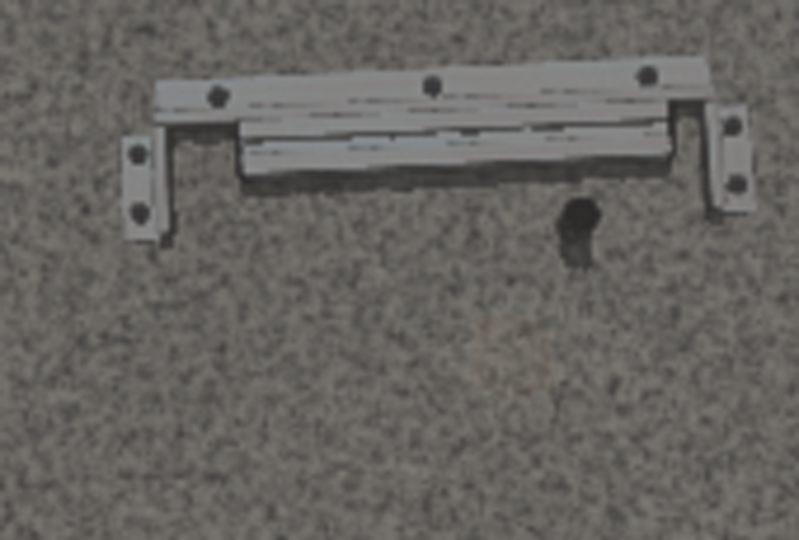

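The rail lies flush along the back fence (corners about (240,121), (667,101), (671,153), (243,175)) between the side fences and behind the post.

step_arm(
  targets=[0,0,0,0,1,0,0,0,0,1],
)

```text
time_s: 13.02
ee_pos: [0.362, -0.0004, 0.0881]
tool_rot: [-0.035, 0.999, 0.002, 0.019]
contact_force: [1.1, -0.2, 0.5]
gripper_width: 0.0857
```

```bash
python3 -c "
from h import *
rail([(240,121),(667,101),(671,153),(243,175)])
d=arm.get_image('top')['frame'].astype(int);a=cv2.imread('pics/top0_raw.png')[:,:,::-1].astype(int)
for n,(u,v) in dict(beaker=(386,271),bottle=(158,190),petri=(246,145)).items():
  k=lambda f:(f[v-15:v+15,u-15:u+15].mean(2)); x,y=k(a),k(d); print(n,np.corrcoef(x.ravel(),y.ravel())[0,1].round(3))
print(arm.read_state()['contact_force'])
print(arm.sign_off())"
```

```text
rail centre [-0.0151 -0.0098] yaw 0.007 len 0.2329
ends L [-0.0159  0.1102] R [-0.0143 -0.1298]
beaker 0.998
bottle 0.996
petri 0.999
[ 0.18156492  0.4832164  -0.30920352]
the job is handed in; nothing more can be done
None
```

The rail is in its bay, flat against the back fence. I handed the job in at about 13 s; the sign-off gives no verdict.

**How it went:** I angled the rail with the open fingers. I then pushed it end-on with the fingers shut, so its right end went in behind the post. Last, I swung the left end in and pressed the rail to the back fence until the force reached about 11 N. It was never gripped or lifted.

**Last checks, from the top camera:**

| Check | Measured | Required |
|---|---|---|
| Left end, x in bay | -15.9 mm | -24 to -6 mm |
| Right end, x in bay | -14.3 mm | -24 to -6 mm |
| Left end, y in bay | +110 mm | below +150 mm |
| Right end, y in bay | -130 mm | above -150 mm |

- **Behind the post:** before the swing, the right end was about 46 mm past the post's axis in y and 48 mm behind it in x.
- **Bystanders:** the beaker, bottle and petri dish look unchanged from the first picture (image correlation at least 0.996).
- **Robot:** the arm stood clear of everything, with contact force near zero.

**What disagreed:** the rail measured 233–235 mm long in the pictures, against the true 240 mm. This is probably the dark end caps blending into the shadow, and it does not affect the result. I did not measure flatness separately; the views showed the rail flat.

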